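Raise a latching stand shelf two rungs to match its partner

ROBOT

A 6-joint arm with a two-finger parallel gripper is mounted at the origin on a cart in front of the work surface, level with it; the furniture and walls round the work are solid. World frame = base frame: x ahead of the robot, y to its left, z up, the work surface at z = 0. Lengths are in m, angles in rad, forces in N, time in s.
With the tool pointing down it reaches from about 0.375 to 0.975 m from the base axis. Payload 3.8 kg.
Tool frame: the origin (TCP) lies where the fingers leave the gripper's body, on its centre line; the fingertips stand 73 mm ahead of it and the grasp point (between the pads) lies 54 mm ahead of it (r.grip_point_offset is the distance from the TCP to the grasp point, in m); z points along the fingers, y is the line along which they close (so a half turn about z gives the same grasp; the last joint's range is limited). The gripper opens to 85 mm and grips with 20 to 120 N. Pads are 22 mm wide; open, the fingers measure 114 mm over their backs; the gripper's body (76 mm by 85 mm) begins 54 mm behind the grasp point. The pads swing forward as they close: fully open they stand 13 mm farther back than shut.
Start: joints at [-1.168, 0.264, 1.604, -0, 1.274, -0.037], TCP at [0.287, -0.611, 0.304] pointing down, gripper open.
Joint ranges: [-2.63, 2.63], [-0.94, 2.18], [0.31, 2.57], [-1.31, 4.45], [0, 2.66], [-2.55, 2.55]. Speed limits (rad/s): [2.57, 2.57, 3.14, 3.14, 3.14, 3.14].

INTERFACE

Orientations are given as a 3x3 rotation matrix whose columns are the frame's x, y, z axes.
In Python, from plant import readout, imaging, r gives the robot as it stands.
- The arm moves only by the tool step_arm, never from a script. Its argument "series" is a list of rows, each a list of 5 numbers: the opening, from 0 (shut) to 1 (fully open), then the shift along the tool's x, y, z in mm, then the turn about the tool's z in units of 6 degrees (1.0 is 6 degrees). A call has 1 to 8 rows; each row is the pose to reach, as a shift and turn from the pose commanded when the call began, along the tool's axes at that moment; what a row does not reach only later rows make up. A row lasts 1/12 s, in which the tool goes at most 41.7 mm and 7.16 degrees, less where a joint would pass 70% of its speed; a pose out of reach is approached as far as the arm can. A call with a gripper value outside its range is refused whole. The fingers move at their own pace and stop on an object; the grip force is fixed at half the most. Time passes only in rows, so rows that repeat a pose let the fingers close. It gives the time, the measured TCP pose, the force, the opening and the grip force at its end, in the units of the state.
- readout.sense(): the state, without advancing time (a new reading comes with each control period).
- imaging.read_camera(name): name is "scene" or "top" or "wrist"; returns a dict with "color" (384x512x3 uint8, blue, green, red), "z_map" (384x512 float32, m along the optical axis (not along the pixel's ray), 0 where there is no reading), "intrinsics" (3x3 intrinsics, pixels), "R" (3x3) and "t" (3): a world point X has camera coordinates R X + t. Camera axes: x right, y down, z forward; pixel columns grow to the right and rows downward; lengths in m; the calibration is good to about 2 mm. A picture is of the moment at which its call begins.
- r.sign_off(): hands the job in; it is judged then, once.
The state is a dict: "t": time; "qpos": joint angles; "joint_vel": joint speeds; "joint_efforts": joint torques, N m; "tcp_pos": TCP position; "ee_rot": TCP orientation; "force": force on the tool from outside, world axes, zero at the start; "torque": the same for the moment, N m; "grip_width": opening from 0.0 (shut) to 1.0 (fully open); "grasp_force": force on a finger pad.
Only numpy, scipy, OpenCV 4.12 (cv2) and the standard library are available. Lean on these libraries where they do the work, as an engineer would, in place of code of your own. Each camera call takes 0.05 s, during which the arm holds its last target. There are 200 camera calls.

TASK

A tray is to bridge the two small ladder stands, but one stand's shelf hangs two rungs lower than the other's. Lift the low shelf by its black front handle until its gravity catch has clearly passed the second rung up, then lower it gently so that the catch seats on that rung and the two shelves are level; let go and back off. Do not drop the shelf, and leave the wash bottle, the white bottle and the carton where they stand.

Things in the scene. Friction and masses are not known exactly. Their poses are not given: they have to be found in the camera images.
- lift_stand: Stand with the low shelf, fixed to the table, left or right by chance. Steel base 140 x 150 x 14 mm; origin on the table, z up, -x its front (handle side, towards the robot). Mast at the back: uprights at x = +55, y = +-50 mm, 283 mm tall, with 8 mm rungs across every 40 mm. The catch starts on the 2nd rung from below and must end on the 4th, the one below the top rung.
- handle (a point): Centre of the low shelf's black handle bar: 12 mm thick (x, front to back), 14 tall, 108 long (y), 96 mm above the table at the start; axes as its stand. 34 mm open space behind it to the shelf's edge, 88 mm free between the two arms that carry it, nothing above. Pinch it from above at the middle, closing along x. The mast stands 145 mm behind it.
- lift_shelf (a joint): Height of the low shelf over its first rung, m. Seats: 0 (start), 0.040, 0.080 (wanted), 0.120 (too high); stop at 0.135. Goes straight up; weighs 0.35 to 0.65 kg, friction under 2 N; let go, it drops to the next seat below. The catch gets over a rung about 10 mm above its seat: lift to 0.095 to 0.115, then lower to 0.080. Past about 0.128 it catches the top rung and cannot come down.
- catch (a joint): Angle of the steel gravity catch with weighted tail, at the middle of the low shelf's back edge, hinged 35 mm above the shelf; rad. 0 = swung out over the rungs by its own weight (latched), up to 0.9 as a passing rung pushes it back; swings out again within 0.5 s. Needs no touching.
- level_stand: The other stand, same build, fixed, with its shelf fixed at the right height: its top is 180 mm above the table. Origin on the table under it, axes as for the first stand.
- level_top (a point): Centre of the fixed shelf's rubber pad, top surface, 182 mm above the table.
- lift_top (a point): Centre of the low shelf's rubber pad, top surface; 102 mm above the table at the start, 182 mm when level with the other. The aluminium shelf is 99 x 124 x 8 mm, from x = -55 to +44 mm of its stand.
- wash_bottle: White wash bottle with red cap and bent spout, 68 x 111 x 200 mm, behind the stands, loose; origin at the centre of its underside. Leave alone.
- bottle_white: White capless bottle, 37 mm wide, 74 mm tall, in front between the stands, loose; origin at the centre of its underside. Leave alone.
- kit_carton: Small white and teal carton, 65 x 110 x 75 mm, at the right, loose; origin at the centre of its underside. Leave alone.

How it is judged:
By the outcome, as a careful person would: the job done as asked, in the order asked, and still so for the second after the job is handed in, with the robot touching nothing.
It also fails if it takes over 34 s, if anything falls off the work surface, if the arm or the gripper's body presses on something with over 40 N, if the wrist force passes 120 N, or if a joint passes its speed limit or range.

## Working session

There is one attempt and no reset: what is moved stays moved. The work goes in short steps, Python scripts to look and compute and a tool call to move; the robot and the scene stay as the last step left them, time stands still between calls to the robot, and variables do not carry over. Pictures are saved under pics/ and viewed, at most 10 in all, crops included, and the job is handed in when it is done.

Besides the shell and the picture viewer there is one more tool, called after ">>>" by a JSON object that holds its "api" and its "payload". step_arm: Moves the arm, as the interface text tells. Its arguments: {"type":"object","properties":{"series":{"type":"array","items":{"type":"array","items":{"type":"number"}}}},"required":["series"]}

```bash
mkdir -p pics; cat > h.py <<'E'
import numpy as np, cv2
from plant import readout, imaging, r
def cam(n):
    c=imaging.read_camera(n); K=c["intrinsics"];z=c["z_map"]
    v,u=np.indices(z.shape)
    P=np.stack([(u-K[0,2])*z/K[0,0],(v-K[1,2])*z/K[1,1],z],-1)
    c["W"]=(P-c["t"])@c["R"]; c["W"][z==0]=np.nan   # R^T (P-t)
    return c
E
python3 - <<'E'
from h import *
for n in("scene","top"):
    c=cam(n); cv2.imwrite(f"pics/{n}0.png",c["color"]); np.save(n+"0.npy",c["W"])
s=readout.sense(); print(s["t"],s["tcp_pos"],s["ee_rot"],s["grip_width"])
E
```

```text
0.1 [ 0.28717557 -0.61027107  0.30264088] [[ 9.04821323e-01  4.25790668e-01 -8.24558815e-04]
 [ 4.25791459e-01 -9.04819247e-01  1.94000128e-03]
 [ 7.99577528e-05 -2.10644462e-03 -9.99997778e-01]] 0.999277044990242
```

View pics/scene0.png

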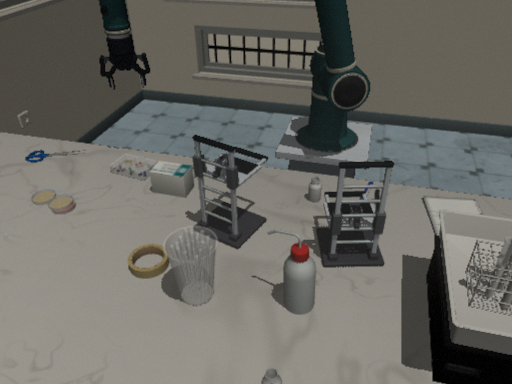

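View pics/top0.png

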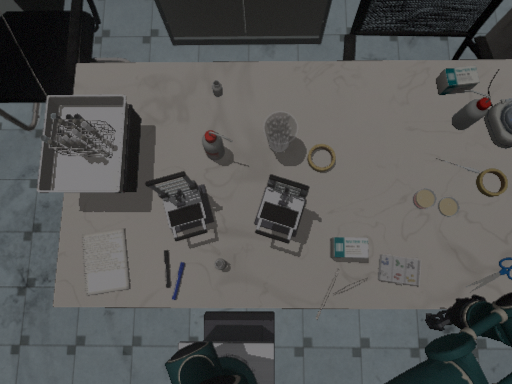

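The scene view is from behind the stands. In the top view (robot at the bottom, +y to the left), the left stand's pad is near pixel (186,216) and the right stand's near (280,216). Next I'll check which shelf is low and locate its handle.

```bash
python3 - <<'E'
from h import *
W=np.load("top0.npy"); im=cv2.imread("pics/top0.png")
for n,(u,v) in dict(L=(186,216),R=(280,216)).items():
    print(n,np.nanmedian(W[v-3:v+4,u-3:u+4].reshape(-1,3),0))
c=im[160:260,140:320]; cv2.imwrite("pics/topc.png",cv2.resize(c,None,fx=4.4,fy=4.4,interpolation=cv2.INTER_CUBIC))
for n,(a,b) in dict(L=(145,222),R=(245,315)).items():
    P=W[165:255,a:b].reshape(-1,3); P=P[~np.isnan(P[:,2])]
    for lo,hi in((.075,.107),(.165,.19),(.2,.32)):
        q=P[(P[:,2]>lo)&(P[:,2]<hi)]
        if len(q)>5:
            (cx,cy),(w,h),ang=cv2.minAreaRect(q[:,:2].astype(np.float32)*1000); print(n,lo,len(q),cx,cy,w,h,ang,q.mean(0))
E
```

```text
L [0.55882561 0.12606362 0.10172309]
R [ 0.54793336 -0.17532741  0.18225952]
L 0.075 1252 571.2744750976562 130.30343627929688 164.39044189453125 123.73638916015625 15.9669828414917 [0.57101172 0.12936012 0.1013908 ]
L 0.165 99 642.2923583984375 150.5572509765625 10.795539855957031 111.6264877319336 16.728986740112305 [0.64175898 0.14877555 0.1831073 ]
L 0.2 354 642.3218383789062 149.83950805664062 15.065792083740234 113.55184936523438 15.523541450500488 [0.6409386  0.15002997 0.26098452]
R 0.165 1503 559.1311645507812 -173.7355194091797 123.94824981689453 160.75514221191406 72.31356048583984 [ 0.56157147 -0.17491105  0.18167688]
R 0.2 495 606.9472045898438 -188.93777465820312 121.07266235351562 65.68709564208984 71.16007232666016 [ 0.62215089 -0.19466651  0.249568  ]
```

View pics/topc.png

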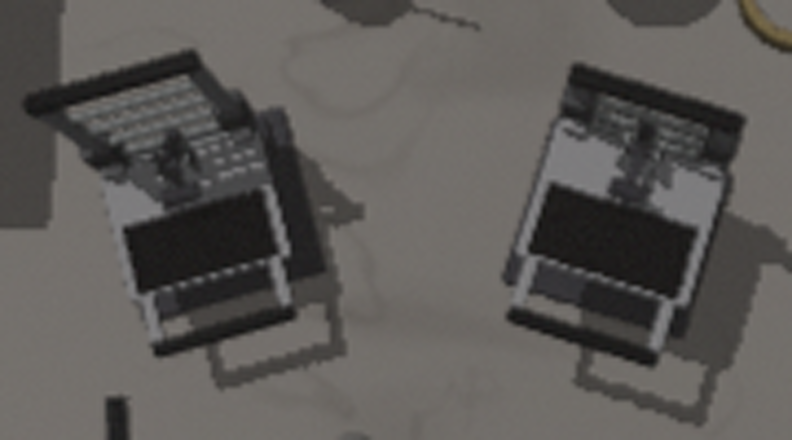

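The left stand has the low shelf (pad z 0.102), with yaw about 16°. Its handle centre is near (0.501, 0.110). I'll set out towards it, turning and partly closing the gripper: the gap behind the bar is only 34 mm, so full opening won't fit.

>>> {"api": "step_arm", "payload": {"series": [[0.4,20,-22,0,-0.8],[0.4,47,-53,0,-1.7],[0.4,75,-84,0,-2.6],[0.4,103,-115,0,-3.5],[0.4,131,-146,0,-4.4],[0.4,159,-177,0,-5.2],[0.4,187,-209,0,-6],[0.4,214,-239,0,-6.7]]}}

```text
t: 0.77
tcp_pos: [0.379, -0.3013, 0.3034]
ee_rot: [[0.413, 0.911, -0.0], [0.911, -0.413, 0.001], [0.0, -0.001, -1.0]]
force: [0.0, 0.8, 0.5]
grip_width: 0.402
grasp_force: 0.0
```

```bash
cat >> h.py <<'E'
def plan(x,y,z,yaw):
    "shift (tool axes, mm) and turn units from measured TCP to grasp-point target; yaw of tool y, deg"
    s=readout.sense(); R=np.array(s["ee_rot"]); p=np.array(s["tcp_pos"])
    d=R.T@(np.array([x,y,z+r.grip_point_offset])-p)*1000
    cur=np.degrees(np.arctan2(R[1,1],R[0,1]))
    print("t",s["t"],"tcp",p.round(4),"yaw",cur.round(1),"d",d.round(1),"turn",((cur-yaw)/6).round(2),"F",np.round(s["force"],1),s["grip_width"],s["grasp_force"])
E
python3 -c "
from h import *
plan(.501,.110,.25,16)"
```

```text
t 0.7667 tcp [ 0.379  -0.3013  0.3034] yaw -24.4 d [ 4.249e+02 -5.890e+01 -3.000e-01] turn -6.73 F [0.  0.8 0.5] 0.4015823456919744 0.0
```

>>> {"api": "step_arm", "payload": {"series": [[0.4,38,-5,0,-0.8],[0.4,77,-11,0,-1.7],[0.4,116,-16,0,-2.6],[0.4,155,-22,0,-3.5],[0.4,194,-27,0,-4.4],[0.4,233,-32,0,-5.2],[0.4,272,-38,0,-6],[0.4,310,-43,0,-6.7]]}}

```text
t: 1.43
tcp_pos: [0.469, -0.0015, 0.3037]
ee_rot: [[-0.273, 0.962, -0.0], [0.962, 0.273, 0.0], [0.0, -0.0, -1.0]]
force: [0.3, -0.8, 0.9]
grip_width: 0.404
grasp_force: 0.0
```

```bash
python3 -c "
from h import *
plan(.501,.110,.20,16)"
```

```text
t 1.4333 tcp [ 0.469  -0.0015  0.3037] yaw 15.8 d [98.5 61.3 49.8] turn -0.03 F [ 0.3 -0.8  0.9] 0.4042125219923282 0.0
```

>>> {"api": "step_arm", "payload": {"series": [[0.4,30,18,0,0],[0.4,60,37,5,0],[0.4,90,55,20,0],[0.4,98,61,35,0],[0.4,98,61,35,0]]}}

```text
t: 1.85
tcp_pos: [0.5001, 0.1095, 0.2653]
ee_rot: [[-0.273, 0.962, -0.006], [0.962, 0.273, -0.0], [0.001, -0.006, -1.0]]
force: [-0.5, 0.4, -0.7]
grip_width: 0.398
grasp_force: 0.0
```

```bash
python3 - <<'E'
from h import *
c=cam("wrist"); cv2.imwrite("pics/w1.png",c["color"]); np.save("w1.npy",c["W"])
W=c["W"]; print("tcp in cam",c["R"]@readout.sense()["tcp_pos"]+c["t"])
g=c["color"].max(-1); P=W[(np.abs(W[...,2]-.1)<.01)&(g<60)]
a=np.radians(16); q=(P[:,:2]-[.501,.110])@np.array([[np.cos(a),-np.sin(a)],[np.sin(a),np.cos(a)]])
h=P[np.abs(q[:,0])<.016]; 
print(len(h)); 
if len(h)>5: print(cv2.minAreaRect(h[:,:2].astype(np.float32)*1000),h.mean(0))
plan(.501,.110,.096,16)
E
```

```text
tcp in cam [0.00010934 0.05331686 0.08850638]
1329
((496.49053955078125, 110.9057846069336), (10.76418399810791, 104.45010375976562), 16.050687789916992) [0.49582107 0.1136483  0.10250886]
t 1.9 tcp [0.5002 0.1081 0.2666] yaw 15.8 d [  1.6   1.9 116.7] turn -0.04 F [ 0.7 -1.2  0.4] 0.4047956175679256 0.0
```

View pics/w1.png

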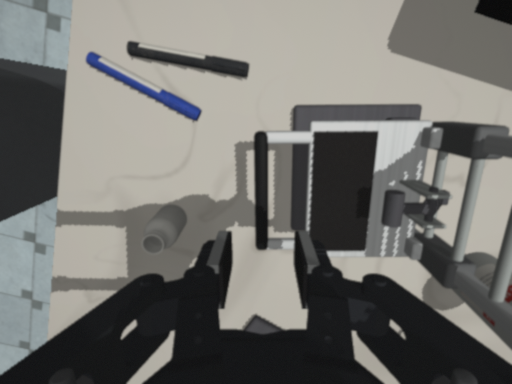

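The wrist view shows the handle bar as a dark vertical strip at pixels (262,132–249), with the open gap and shelf to its right and the white bottle well away at (165,228). The measured handle centre is (0.4965, 0.111). Next I'll correct the position and descend.

>>> {"api": "step_arm", "payload": {"series": [[0.4,3,-2,5,0],[0.4,3,-2,30,0],[0.4,3,-2,58,0],[0.4,3,-2,80,0],[0.4,3,-2,98,0],[0.4,3,-2,110,0],[0.4,3,-2,116,0],[0.4,3,-2,116,0]]}}

```text
t: 2.57
tcp_pos: [0.4982, 0.1086, 0.1521]
ee_rot: [[-0.268, 0.964, -0.002], [0.964, 0.268, -0.0], [0.0, -0.002, -1.0]]
force: [-0.5, 0.7, 0.6]
grip_width: 0.396
grasp_force: 0.0
```

```bash
python3 - <<'E'
from h import *
plan(.4965,.111,.096,16)
c=cam("wrist"); cv2.imwrite("pics/w2.png",c["color"])
E
```

```text
t 2.5667 tcp [0.4982 0.1086 0.1521] yaw 15.5 d [ 2.7 -1.   2.2] turn -0.08 F [-0.5  0.7  0.6] 0.3964200431236172 0.0
```

View pics/w2.png

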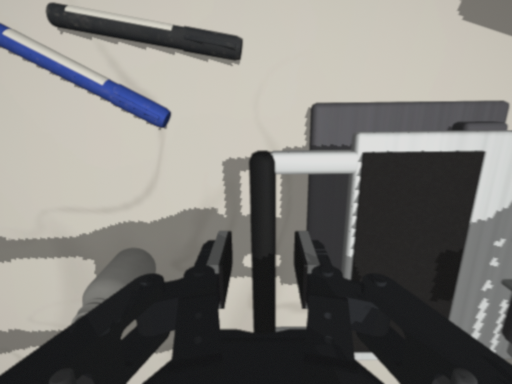

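The bar (column 262) lies midway between the fingertips (columns 225 and 300), and nothing is touching. I'll close the gripper.

>>> {"api": "step_arm", "payload": {"series": [[0.25,2,-1,1,0],[0.15,2,-1,1,0],[0,2,-1,1,0],[0,2,-1,1,0],[0,2,-1,1,0],[0,2,-1,1,0],[0,2,-1,1,0],[0,2,-1,1,0]]}}

```text
t: 3.28
tcp_pos: [0.4975, 0.1112, 0.1532]
ee_rot: [[-0.27, 0.963, 0.0], [0.963, 0.27, -0.0], [-0.0, 0.0, -1.0]]
force: [-3.8, -0.5, 5.1]
grip_width: 0.131
grasp_force: 59.8
```

Gripped at 60 N. Lifting.

>>> {"api": "step_arm", "payload": {"series": [[0,0,0,-4,0],[0,0,0,-11,0],[0,0,0,-19,0],[0,0,0,-27,0],[0,0,0,-35,0],[0,0,0,-43,0],[0,0,0,-51,0],[0,0,0,-56,0]]}}

```text
t: 3.95
tcp_pos: [0.4974, 0.1112, 0.2092]
ee_rot: [[-0.269, 0.963, 0.0], [0.963, 0.269, 0.0], [-0.0, 0.0, -1.0]]
force: [2.2, -0.6, -4.7]
grip_width: 0.123
grasp_force: 59.3
```

>>> {"api": "step_arm", "payload": {"series": [[0,0,0,-6,0],[0,0,0,-14,0],[0,0,0,-22,0],[0,0,0,-30,0],[0,0,0,-38,0],[0,0,0,-44,0],[0,0,0,-48,0],[0,0,0,-48,0]]}}

```text
t: 4.62
tcp_pos: [0.4974, 0.1112, 0.257]
ee_rot: [[-0.269, 0.963, 0.001], [0.963, 0.269, 0.0], [-0.0, 0.001, -1.0]]
force: [1.6, -0.6, -4.7]
grip_width: 0.128
grasp_force: 59.6
```

```bash
cat >> h.py <<'E'
def pad(n="top"):
    W=cam(n)["W"]; P=W[...,:].reshape(-1,3); P=P[~np.isnan(P[:,2])]
    a=np.radians(16)
    for nm,c in (("lift",(.565,.129)),("level",(.553,-.176))):
        q=P[(np.hypot(P[:,0]-c[0],P[:,1]-c[1])<.018)&(P[:,2]>.06)]; print(n,nm,len(q),np.median(q[:,2]).round(4) if len(q) else None)
E
python3 - <<'E'
from h import *
plan(.4965,.111,.176,16); pad("top"); pad("scene")
E
```

```text
t 4.6167 tcp [0.4974 0.1112 0.257 ] yaw 15.6 d [ 0.1 -1.  27.1] turn -0.07 F [ 1.6 -0.6 -4.7] 0.12783378401450946 59.56893503665924
top lift 13 0.2056
top level 110 0.1823
scene lift 147 0.2685
scene level 42 0.1828
```

The pad is at 0.2056, so the lift is about 0.104 m, past the rung and below the top one. I'll wait for the catch to swing out, then lower gently.

>>> {"api": "step_arm", "payload": {"series": [[0,0,0,0,0],[0,0,0,0,0],[0,0,0,0,0],[0,0,0,0,0],[0,0,0,0,0],[0,0,0,0,0],[0,0,0,0,0],[0,0,0,2,0]]}}

```text
t: 5.38
tcp_pos: [0.4974, 0.1111, 0.2542]
ee_rot: [[-0.269, 0.963, 0.0], [0.963, 0.269, -0.0], [-0.0, 0.0, -1.0]]
force: [2.2, -0.3, -4.0]
grip_width: 0.126
grasp_force: 59.6
```

>>> {"api": "step_arm", "payload": {"series": [[0,0,0,3,0],[0,0,0,6,0],[0,0,0,9,0],[0,0,0,12,0],[0,0,0,14,0],[0,0,0,16,0],[0,0,0,18,0],[0,0,0,19,0]]}}

```text
t: 6.05
tcp_pos: [0.4975, 0.1112, 0.2346]
ee_rot: [[-0.269, 0.963, 0.0], [0.963, 0.269, -0.0], [-0.0, 0.0, -1.0]]
force: [2.6, -0.7, -4.1]
grip_width: 0.123
grasp_force: 59.6
```

>>> {"api": "step_arm", "payload": {"series": [[0,0,0,0.5,0],[0,0,0,1,0],[0,0,0,1.5,0],[0,0,0,2,0],[0,0,0,2,0],[0,0,0,2,0]]}}

```text
t: 6.55
tcp_pos: [0.4975, 0.1112, 0.2334]
ee_rot: [[-0.269, 0.963, 0.0], [0.963, 0.269, -0.0], [-0.0, 0.0, -1.0]]
force: [1.5, -0.6, -0.0]
grip_width: 0.126
grasp_force: 60.2
```

```bash
python3 - <<'E'
from h import *
plan(.4965,.111,.176,16); pad("top")
E
```

```text
t 6.55 tcp [0.4975 0.1112 0.2334] yaw 15.6 d [ 0.1 -1.   3.5] turn -0.07 F [ 1.5 -0.6 -0. ] 0.12576097409520498 60.22557199001312
top lift 8 0.182
top level 110 0.1825
```

The pad is at 0.182, level with the other shelf, and the weight has gone off the tool. I'll press slightly to confirm it is seated.

>>> {"api": "step_arm", "payload": {"series": [[0,0,0,0.5,0],[0,0,0,0.8,0],[0,0,0,0.8,0]]}}

```text
t: 6.85
tcp_pos: [0.4974, 0.1112, 0.2332]
ee_rot: [[-0.269, 0.963, 0.0], [0.963, 0.269, 0.0], [-0.0, 0.0, -1.0]]
force: [-0.6, -0.6, 4.8]
grip_width: 0.127
grasp_force: 61.0
```

It is seated: the force is now upward and the height no longer falls. I'll open to 0.4 and then rise.

>>> {"api": "step_arm", "payload": {"series": [[0.13,0,0,-0.6,0],[0.25,0,0,-0.6,0],[0.4,0,0,-0.6,0],[0.4,0,0,-0.6,0],[0.4,0,0,-0.6,0],[0.4,0,0,-0.6,0],[0.4,0,0,-0.6,0]]}}

```text
t: 7.43
tcp_pos: [0.4973, 0.1112, 0.2325]
ee_rot: [[-0.269, 0.963, -0.0], [0.963, 0.269, 0.0], [0.0, -0.0, -1.0]]
force: [0.4, -0.4, 0.0]
grip_width: 0.4
grasp_force: 0.0
```

>>> {"api": "step_arm", "payload": {"series": [[0.4,0,0,-5,0],[0.4,0,0,-15,0],[0.4,0,0,-30,0],[0.4,0,0,-50,0],[0.4,0,0,-70,0],[0.4,0,0,-90,0],[0.4,0,-20,-100,0],[0.4,0,-30,-100,0]]}}

```text
t: 8.1
tcp_pos: [0.4692, 0.1031, 0.3369]
ee_rot: [[-0.269, 0.963, 0.006], [0.963, 0.269, 0.001], [-0.001, 0.006, -1.0]]
force: [0.2, -0.5, -0.9]
grip_width: 0.402
grasp_force: 0.0
```

```bash
python3 - <<'E'
from h import *
plan(.4965,.111,.176,16); pad("top"); pad("scene")
c=cam("scene"); cv2.imwrite("pics/s2.png",c["color"])
E
```

```text
t 8.1 tcp [0.4692 0.1031 0.3369] yaw 15.6 d [  0.3  27.8 107.2] turn -0.07 F [ 0.2 -0.5 -0.9] 0.4023392592539921 0.0
top lift 111 0.1822
top level 110 0.1823
scene lift 42 0.1822
scene level 39 0.1828
```

View pics/s2.png

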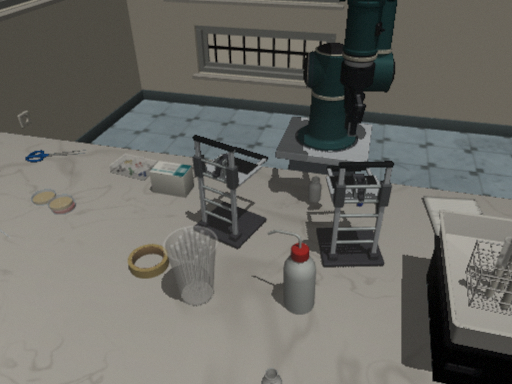

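The lifted shelf, near (360,185), is now level with the other one (0.1822 against 0.1823 m). The bottles and carton are unmoved and the gripper is clear. Handing in.

```bash
python3 -c "
from plant import r
print(r.sign_off())"
```

```text
the job is handed in; nothing more can be done
None
```

The low shelf now sits on the fourth rung, level with the other shelf (0.1822 m against 0.1823 m); the gripper has let go and backed off, the bottles and carton look unmoved, and the job was handed in at about 8 s.

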